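# Make up the set weight on the sprung packing scale

## Robot

A 6-joint arm with a two-finger parallel gripper is mounted at the origin on the work surface. World frame = base frame: x ahead of the robot, y to its left, z up, the work surface at z = 0. Lengths are in m, angles in rad, forces in N, time in s.
With the tool pointing down it reaches from about 0.375 to 0.9 m from the base axis. Payload 3.1 kg.
Tool frame: the origin (TCP) lies at the very end of the fingers, on their centre line; the grasp point (between the pads) lies 19 mm behind it (manip.tcp_to_grasp is the distance from the TCP to the grasp point, in m); z points along the fingers, y is the line along which they close (so a half turn about z gives the same grasp; the last joint's range is limited). The gripper opens to 85 mm and grips with 20 to 120 N. Pads are 22 mm wide; open, the fingers measure 114 mm over their backs; the gripper's body (76 mm by 85 mm) begins 54 mm behind the grasp point. The pads swing forward as they close: fully open they stand 13 mm farther back than shut.
Start: joints at [-1.46, 0.527, 1.433, -0, 1.181, -0.178], TCP at [0.178, -0.599, 0.231] pointing down, gripper open.
Joint ranges: [-3.08, 3.08], [-0.75, 2.2], [0.22, 2.44], [-1.43, 4.57], [0, 2.65], [-2.85, 2.85]. Speed limits (rad/s): [2.79, 2.79, 3.14, 3.14, 3.14, 3.14].

## Interface

Orientations are given as a unit quaternion [x, y, z, w].
In Python, from station import manip gives the robot as it stands. The module is installed in compiled form; this text tells all that it offers.
- The arm moves only by the tool step_arm, never from a script. Its argument "commands" is one flat list of numbers, 6 for each row, row after row: the shift along the tool's x, y, z in m, then the turn, a rotation vector about the tool's x, y, z in degrees. A call has exactly 10 rows; each row is the pose to reach, as a shift and turn from the pose commanded when the call began, along the tool's axes at that moment; what a row does not reach only later rows make up. A row lasts 1/10 s, in which the tool goes at most 50 mm and 8.59 degrees, less where a joint would pass 70% of its speed; a pose out of reach is approached as far as the arm can. A call with a gripper value outside its range is refused whole. "jaw" is the opening in per cent of the stroke, from 0 (shut) to 100 (fully open), set as the call begins (left out, the last holds). The fingers move at their own pace and stop on an object; "grip_force" is the grip in N (left out, the last holds). Time passes only in rows, so rows that repeat a pose let the fingers close, or fill a call up. It gives the time, the measured TCP pose, the force, the opening and the grip force at its end, in the units of the state.
- manip.sense(): the state, without advancing time (a new reading comes with each control period).
- manip.snapshot(name): name is "scene" or "top" or "wrist"; returns a dict with "pixels" (420x560x3 uint8, blue, green, red), "fx", "fy", "cx", "cy" (pixels), "k1" (the pictures are not rectified: a ray, as slopes to the right and down, at radius r is drawn at 1 + k1 r^2 times it, then the intrinsics apply), "R" (3x3) and "t" (3): a world point X has camera coordinates R X + t; the wrist camera has in their place "mount" (4x4, takes a point from camera to tool coordinates, whose origin is the TCP and whose axes are the flange's). Camera axes: x right, y down, z forward; pixel columns grow to the right and rows downward; lengths in m; the calibration is good to about 2 mm. A picture is of the moment at which its call begins: read the wrist's pose just before it. There is no depth.
- manip.sign_off(): hands the job in; it is judged then, once.
The state is a dict: "t": time; "q": joint angles; "qd": joint speeds; "tau": joint torques, N m; "tcp_pos": TCP position; "tool_rot": TCP orientation; "force": force on the tool from outside, world axes, zero at the start; "ft_torque": the same for the moment, N m; "finger_gap": opening from 0.0 (shut) to 1.0 (fully open); "gripper_force": force on a finger pad.
Only numpy, scipy, OpenCV 4.12 (cv2) and the standard library are available. Lean on these libraries where they do the work, as an engineer would, in place of code of your own. Each camera call takes 0.05 s, during which the arm holds its last target. There are 200 camera calls.

## Task

Some of the three look-alike white bottles standing on the table, filled to different levels, together make up the weight set on the sprung scale: find which by feeling their weight, and stand those gently on the pan so that its pointer comes to rest between the two tines of the fork. Leave the others standing upright on the table, do not ram the pan or press it to its bottom stop, and leave the fork, jar, cup, tape core and wooden block alone.

Things in the scene. Friction and masses are not known exactly. Their poses are not given: they have to be found in the camera images.
- bottle_1: sealed white bottle, standing; 68 mm across up to 100 mm, sloping shoulder, neck 28 mm across from 145 mm to the top at 185 mm. The three look alike, but one weighs about 480 g, one 240 g, one 120 g (within 2 %); which is which changes and cannot be told by look or name, only by lifting. Origin: centre of the underside; z up.
- bottle_2: sealed white bottle, standing; 68 mm across up to 100 mm, sloping shoulder, neck 28 mm across from 145 mm to the top at 185 mm. The three look alike, but one weighs about 480 g, one 240 g, one 120 g (within 2 %); which is which changes and cannot be told by look or name, only by lifting. Origin: centre of the underside; z up.
- bottle_3: sealed white bottle, standing; 68 mm across up to 100 mm, sloping shoulder, neck 28 mm across from 145 mm to the top at 185 mm. The three look alike, but one weighs about 480 g, one 240 g, one 120 g (within 2 %); which is which changes and cannot be told by look or name, only by lifting. Origin: centre of the underside; z up.
- scale: fixed grey scale base, 160 (x) by 340 (y) by 14 mm, with a column 135 mm high (top at 149 mm) near its +y end, 165 mm along +y and 45 mm towards -x. Origin: on the table under the pan's centre. Turned about z at random.
- pan (a joint): how far the sprung pan has sunk, m: 0 empty, 0.078 at its bottom stop; it sinks 10 mm for each 120 g (118 N/m), moves straight up and down and is damped.
- pan_floor (a point): centre of the pan's upper face (height 100 mm when empty). The pan is a flat aluminium tray, inside 130 (x) by 220 (y) mm, with a lip 8 mm high and 3 mm thick; two bottles stand side by side along its y axis, centres 50 mm either side of this point (two are always enough). Axes as scale.
- pointer (a point): outer part of the dark pointer tongue, 3 mm thick and 26 mm wide, on the pan's +y end, 140 mm along +y and 20 mm along +x from the pan's centre and level with its floor; it sinks with the pan.
- fork_gap (a point): middle of the gap between the two level steel tines (75 mm long, along x) of the fork on the column (gap 17 mm high, tines 4 mm thick); its height is the target height of the pointer, set anew each time to 26 to 64 mm below the empty pan's pointer. The fork is stiff and stays where it is.
- jar: bystander: amber glass jar with steel lid, 72 mm across, 85 mm high; origin at the centre of its underside; leave alone.
- beaker: bystander: open steel cup, 80 mm across, 95 mm high; origin at the centre of its underside; leave alone.
- tape: bystander: empty cardboard tape core lying flat, 96 mm across, 48 mm high; origin at the centre of its underside; leave alone.
- block: bystander: wooden block 100 x 70 x 50 mm; origin at the centre of its underside; leave alone.

How it is judged:
At the end, for the whole second after the job is handed in: The pointer rests within 7 mm of the height of the middle of the fork's gap, the pan is still (below 10 mm/s), all three bottles stand upright (within 0.1 rad) and at rest, on the pan or off it, and the robot touches nothing (z of pointer in the frame of fork_gap between -0.007 and 0.007 m and velocity of joint pan between -0.01 and 0.01 m/s and contact force between each of the fingers, the arm and anything else below 0.05 N and angle between each of bottle_1, bottle_2, bottle_3's own z axis and vertical below 0.1 rad and linear speed of each of bottle_1, bottle_2, bottle_3 below 0.02 m/s).
It fails at once if a bottle is tipped over (leans more than 35 degrees) (angle between any of bottle_1, bottle_2, bottle_3's own z axis and vertical above 0.61 rad).
It fails at once if the pan is pressed down to its bottom stop (sunk more than 76 mm) (value of joint pan above 0.076 m).
It fails at once if a bottle is dropped or rammed onto the pan (the pan sinks faster than 0.4 m/s) (velocity of joint pan above 0.4 m/s).
It fails at once if the target fork is shifted by more than 4 mm (distance of fork_gap from where it was at the start of the episode above 0.004 m).
It fails at once if a bystander (jar, beaker, tape core or block) is moved more than 30 mm (distance of any of jar, beaker, tape, block from where it was at the start of the episode above 0.03 m).
It also fails if it takes over 72 s, if anything falls off the work surface, if the arm or the gripper's body presses on something with over 40 N, if the wrist force passes 120 N, or if a joint passes its speed limit or range.

## Working session

There is one attempt and no reset: what is moved stays moved. The work goes in short steps, Python scripts to look and compute and a tool call to move; the robot and the scene stay as the last step left them, time stands still between calls to the robot, and variables do not carry over. Pictures are saved under pics/ and viewed, at most 10 in all, crops included, and the job is handed in when it is done.

Besides the shell and the picture viewer there is one more tool, called after ">>>" as a command line: name --argument value ..., lists and objects as JSON in quotes. step_arm: Moves the arm, as the interface text tells. Its arguments: {"type":"object","properties":{"commands":{"type":"array","items":{"type":"number"}},"jaw":{"type":"number"},"grip_force":{"type":"number"}},"required":["commands"]}

```bash
mkdir -p pics; cat > h.py <<'E'
import numpy as np, cv2, json
from station import manip
def snap(n,f):
    s=manip.sense(); d=manip.snapshot(n); cv2.imwrite('pics/'+f,np.array(d['pixels'])); 
    m={k:np.array(d[k]).tolist() for k in d if k!='pixels'}; m['pos']=list(s['tcp_pos']); m['rot']=list(s['tool_rot'])
    json.dump(m,open('pics/'+f+'.json','w')); return m
def cam(f):
    return json.load(open('pics/'+f+'.json'))
def ray(m,u,v):
    xd=np.array([(u-m['cx'])/m['fx'],(v-m['cy'])/m['fy']]); x=xd.copy()
    for _ in range(30): x=xd/(1+m['k1']*(x@x))
    R=np.array(m['R']);t=np.array(m['t']); return -R.T@t, R.T@np.array([x[0],x[1],1.])
def atz(m,u,v,z):
    c,d=ray(m,u,v); return c+d*(z-c[2])/d[2]
def proj(m,X):
    p=np.array(m['R'])@np.array(X)+np.array(m['t']); x=p[:2]/p[2]; x=x*(1+m['k1']*(x@x)); return x[0]*m['fx']+m['cx'],x[1]*m['fy']+m['cy']
E
python3 - <<'E'
from h import *
for n in('scene','top'):
    m=snap(n,n+'0.png'); print(-np.array(m['R']).T@m['t'],m['fx'],m['k1'])
print(manip.sense())
E
```

```text
[1.26605076 0.36983824 1.07215193] 467.8498149857601 -0.06429092873037275
[ 0.1794549  -0.02404955  1.57745747] 494.3620946159111 -0.15905455792841078
{'t': 0.1, 'q': array([-1.46050882e+00,  5.28366239e-01,  1.43379550e+00,  2.55450273e-05,
        1.18140853e+00, -1.78487781e-01]), 'qd': array([ 2.15711601e-03, -1.27205995e-03, -4.15154166e-03,  1.68520083e-03,
       -6.12089645e-05, -1.81736728e-04]), 'tau': array([-2.71797944e-04, -4.43303239e+01, -1.78586572e+01, -1.87335263e-04,
        3.86662126e-03, -1.32556443e-05]), 'tcp_pos': array([ 0.17795565, -0.59844659,  0.23042897]), 'tool_rot': array([ 9.89594417e-01,  1.43881591e-01,  4.55166370e-05, -9.87829417e-04]), 'force': array([0.32285674, 0.22449074, 0.1812687 ]), 'ft_torque': array([-0.02376314,  0.04269974, -0.02617497]), 'gripper_force': 0.0, 'finger_gap': 0.9986392894774927}
```

View pics/top0.png

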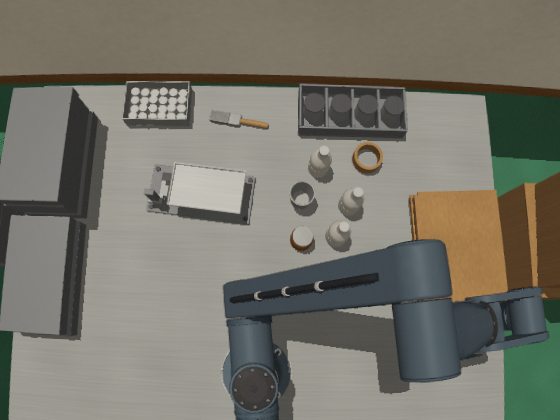

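View pics/scene0.png

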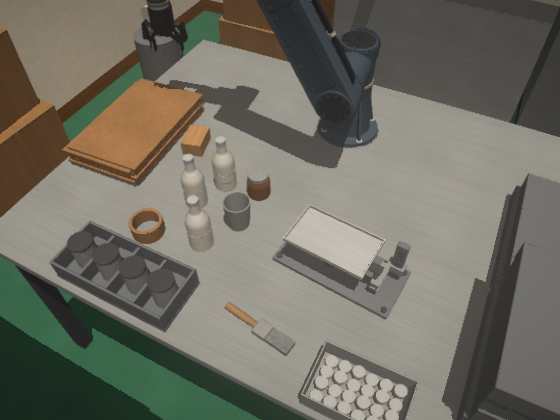

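The top view shows the scale around (205,188) with its column at left (155,185). The bottle caps are near (324,152), (357,193) and (343,228). The jar, cup, tape core and block stand nearby. I'll enlarge both pictures.

```bash
python3 - <<'E'
import cv2
a=cv2.imread('pics/top0.png')[135:265,140:400]; cv2.imwrite('pics/topc.png',cv2.resize(a,None,fx=3,fy=3,interpolation=cv2.INTER_CUBIC))
a=cv2.imread('pics/scene0.png')[125:325,160:420]; cv2.imwrite('pics/scenec.png',cv2.resize(a,None,fx=3,fy=3,interpolation=cv2.INTER_CUBIC))
E
```

```text
(no output)
```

View pics/topc.png

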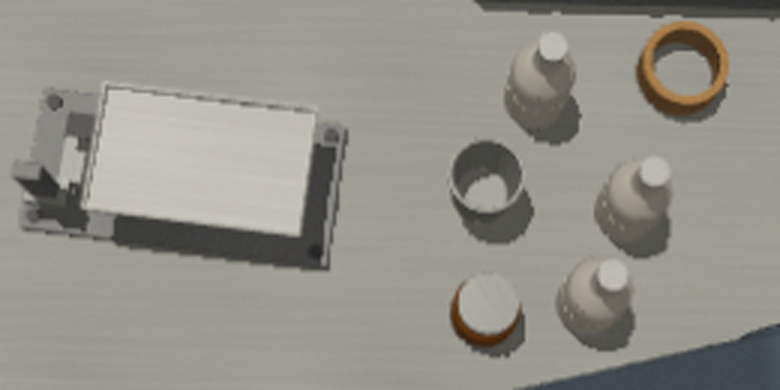

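View pics/scenec.png

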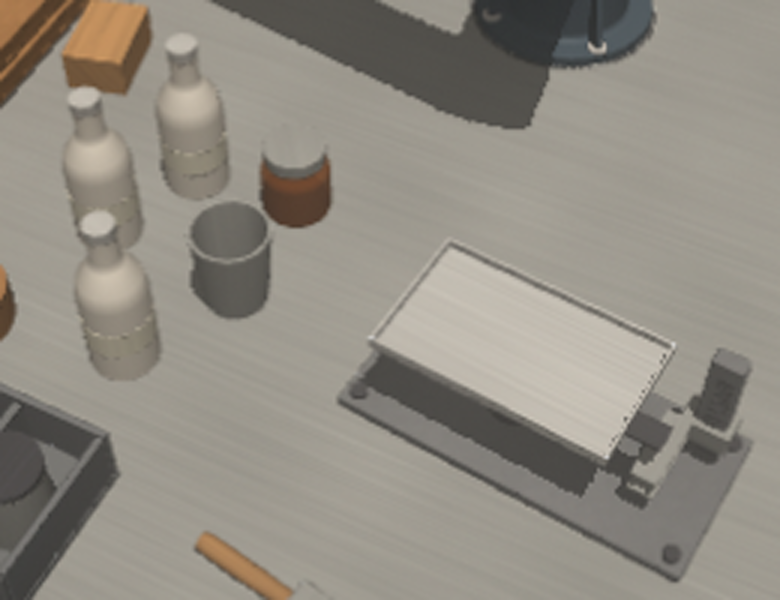

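```bash
python3 - <<'E'
from h import *
T=cam('top0.png');S=cam('scene0.png')
ft=lambda p:((p[0]+.5)/3-.5+140,(p[1]+.5)/3-.5+135)
fs=lambda p:((p[0]+.5)/3-.5+160,(p[1]+.5)/3-.5+125)
def tri(a,b):
    A=np.zeros((3,3));B=np.zeros(3);r=[ray(T,*ft(a)),ray(S,*fs(b))]
    for c,d in r:
        d=d/np.linalg.norm(d);P=np.eye(3)-np.outer(d,d);A+=P;B+=P@c
    return np.linalg.solve(A,B)
for n,a,b in (('A',(552,46),(98,222)),('B',(655,171),(84,97)),('C',(612,276),(181,43))):
    print(n,atz(T,*ft(a),.185).round(4),atz(S,*fs(b),.185).round(4),tri(a,b).round(4))
pt=[(104,82),(318,110),(302,236),(84,208)];ps=[(607,460),(370,341),(450,241),(675,346)]
P=[]
for a,b in zip(pt,ps): 
    print(atz(T,*ft(a),.108).round(4),atz(S,*fs(b),.108).round(4),tri(a,b).round(4)); P.append((atz(T,*ft(a),.108)+atz(S,*fs(b),.108))/2)
P=np.array(P);c=P.mean(0);y=(P[0]+P[3]-P[1]-P[2])[:2];print('c',c,'y',y/np.linalg.norm(y),np.degrees(np.arctan2(y[1],y[0])))
# bystanders
print('cup',atz(T,*ft((487,176)),.095),atz(S,*fs((230,232)),.095));print('jar',atz(T,*ft((489,303)),.085),atz(S,*fs((295,160)),.085))
print('tape',atz(T,*ft((683,66)),.048))
y=y/np.linalg.norm(y);x=np.array([y[1],-y[0]])
for z in (.1,.08,.06,.04,.03):
  for dx in(-.02,.0175,.055):
    q=c[:2]+y*.14+x*dx;u=proj(S,[*q,z]);print(z,dx,(np.array(u)-[160,125])*3+1)
E
```

```text
A [ 0.6603 -0.1856  0.185 ] [ 0.6572 -0.1868  0.185 ] [ 0.6592 -0.1851  0.1879]
B [ 0.5348 -0.2857  0.185 ] [ 0.5327 -0.2851  0.185 ] [ 0.5341 -0.2848  0.1865]
C [ 0.4302 -0.2421  0.185 ] [ 0.4283 -0.2436  0.185 ] [ 0.43   -0.2421  0.1869]
[0.6374 0.2721 0.108 ] [0.6378 0.274  0.108 ] [0.6375 0.2731 0.107 ]
[0.6115 0.0478 0.108 ] [0.6153 0.051  0.108 ] [0.6125 0.0487 0.1034]
[0.4785 0.0598 0.108 ] [0.4812 0.0659 0.108 ] [0.4785 0.0623 0.1038]
[0.5025 0.2838 0.108 ] [0.5044 0.287  0.108 ] [0.5028 0.2856 0.1054]
c [0.55856986 0.16765954 0.108     ] y [0.10644037 0.99431909] 83.88984109614964
cup [ 0.54844466 -0.12794147  0.095     ] [ 0.55116464 -0.12569761  0.095     ]
jar [ 0.4177922  -0.13152441  0.085     ] [ 0.43368413 -0.1206998   0.085     ]
tape [ 0.68866898 -0.34504396  0.048     ]
0.1 -0.02 [680.05937292 403.61543084]
0.1 0.0175 [661.11402105 435.66653945]
0.1 0.055 [641.4484695  468.86465333]
0.08 -0.02 [676.03393611 417.05996996]
0.08 0.0175 [657.25410037 448.92364078]
0.08 0.055 [637.77126495 481.90886161]
0.06 -0.02 [672.10625743 430.16174964]
0.06 0.0175 [653.49005486 461.8357111 ]
0.06 0.055 [634.18749124 494.60644572]
0.04 -0.02 [668.27296308 442.93324071]
0.04 0.0175 [649.818489   474.41559565]
0.04 0.055 [630.69375288 506.97061098]
0.03 -0.02 [666.39069578 449.19886711]
0.03 0.0175 [648.01636643 480.58481528]
0.03 0.055 [628.97962878 513.03161185]
```

```bash
python3 - <<'E'
import cv2,numpy as np
a=cv2.imread('pics/scene0.png')[235:310,350:415]; a=cv2.resize(a,None,fx=8,fy=8,interpolation=cv2.INTER_CUBIC)
from h import *
m=snap('wrist','w0.png'); print(np.array(m['mount']).round(3),m['fx'])
w=cv2.imread('pics/w0.png'); w=cv2.resize(w,(270,202)); o=np.zeros((600,790,3),np.uint8);o[:600,:520]=a;o[:202,520:]=w
cv2.imwrite('pics/m1.png',o)
E
```

```text
[[-0.001 -0.951 -0.308  0.08 ]
 [ 1.    -0.001 -0.    -0.   ]
 [-0.    -0.308  0.951 -0.142]
 [ 0.     0.     0.     1.   ]] 333.19847160759696
```

View pics/m1.png

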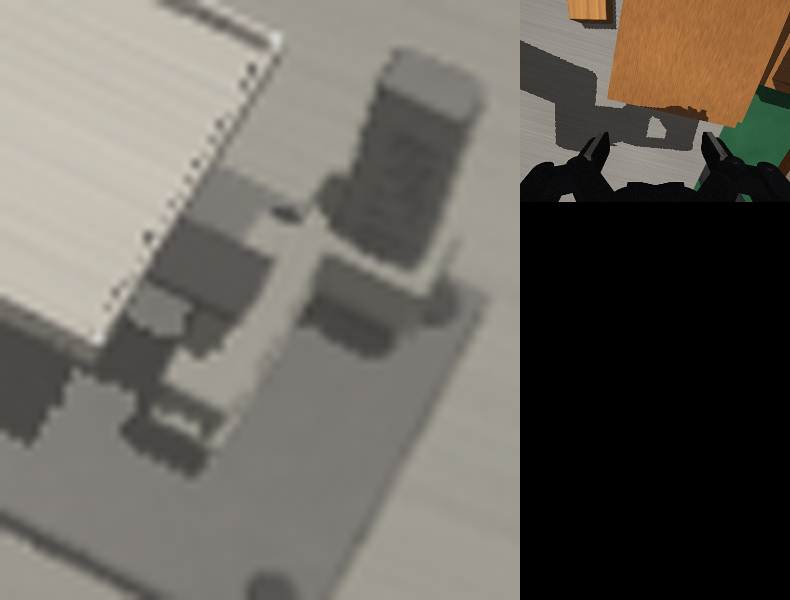

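The crop shows the upper tine running from (310,220) to (195,385), with the lower tine's end just below it at (180,415). Their height needs a closer view later. First I'll weigh the bottles, starting with C at (0.429,-0.2425).

>>> step_arm --commands '[0.0342,-0.027,0,0,0,1.65,0.0684,-0.054,0,0,0,3.3,0.1026,-0.081,0,0,0,4.95,0.1368,-0.108,0,0,0,6.6,0.171,-0.135,0,0,0,8.25,0.2052,-0.162,0,0,0,9.9,0.2394,-0.189,0,0,0,11.6,0.2736,-0.216,0,0,0,13.2,0.3078,-0.243,0,0,0,14.9,0.3423,-0.2697,0,0,0,16.54]' --jaw 70 --grip_force 40

```text
t: 1.15
tcp_pos: [0.43, -0.2414, 0.2312]
tool_rot: [1.0, -0.001, -0.0, -0.0]
force: [1.4, -0.5, 0.5]
finger_gap: 0.697
gripper_force: 0.0
```

```bash
python3 - <<'E'
from h import *
m=snap('wrist','w1.png')
s=manip.sense();print(s['t'],s['tcp_pos'],s['tool_rot'],s['force'],s['q'])
M=np.array(m['mount']);p=np.array(s['tcp_pos']);Rt=np.diag([1,-1,-1.])
for X in ((.4293,-.2425,.185),(.5340,-.2853,.185)):
    c=np.linalg.inv(M)@np.r_[Rt.T@(np.array(X)-p),1]; print(proj(dict(m,R=np.eye(3),t=np.zeros(3)),c[:3]))
E
```

```text
1.2 [ 0.43255949 -0.23582118  0.23124188] [ 9.99996254e-01  7.71398379e-04  1.01933093e-03 -2.42030776e-03] [ 2.31490275  3.31395535 -0.9246684 ] [-0.72945915  0.35071503  1.75726349  0.00577449  1.03533151  0.83684372]
(np.float64(292.6236815630005), np.float64(246.32595092281352))
(np.float64(376.4125840020821), np.float64(61.89551306912847))
```

View pics/w1.png

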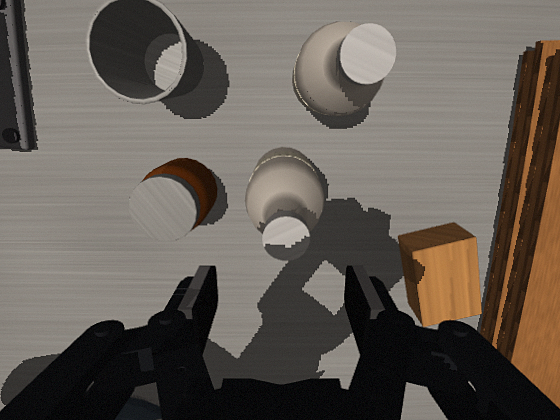

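The wrist view confirms the bottle under the gripper, cap at (286,238), and the next one at (368,53). I'll descend on C.

>>> step_arm --commands '[0,0,0.015,0,0,0,0,0,0.035,0,0,0,0,0,0.055,0,0,0,0,0,0.07,0,0,0,0,0,0.08,0,0,0,0,0,0.084,0,0,0,0,0,0.084,0,0,0,0,0,0.084,0,0,0,0,0,0.084,0,0,0,0,0,0.084,0,0,0]'

```text
t: 2.2
tcp_pos: [0.4297, -0.2434, 0.1479]
tool_rot: [1.0, 0.0, 0.001, 0.0]
force: [-1.2, 0.1, -0.6]
finger_gap: 0.703
gripper_force: 0.0
```

>>> step_arm --commands '[0,0,0,0,0,0,0,0,0,0,0,0,0,0,0,0,0,0,0,0,0,0,0,0,0,0,0,0,0,0,0,0,0,0,0,0,0,0,-0.004,0,0,0,0,0,-0.008,0,0,0,0,0,-0.012,0,0,0,0,0,-0.012,0,0,0]' --jaw 0

```text
t: 3.2
tcp_pos: [0.4294, -0.2429, 0.1595]
tool_rot: [1.0, 0.0, 0.0, -0.0]
force: [0.0, -0.9, -4.6]
finger_gap: 0.316
gripper_force: 39.9
```

```bash
python3 - <<'E'
from h import *
s=manip.sense();print(s['t'],s['tcp_pos'],s['force'],s['ft_torque'],s['tau'],s['finger_gap']*85)
m=snap('scene','s2.png');s=manip.sense();print(s['force'])
E
```

```text
3.2 [ 0.42935936 -0.24288382  0.15950438] [ 0.02714305 -0.90812536 -4.58225103] [ 0.01704626  0.01576752 -0.01596403] [ 3.39649944e-02 -3.78959835e+01 -1.30324173e+01 -2.98587320e-04
  1.13236592e-01 -9.60637180e-05] 26.827506099845884
[ 2.90232529e-03 -6.19835171e-02 -4.62527022e+00]
```

C pulls 4.6 N, so it is the 480 g bottle. I'll carry it towards the pan and look at the fork on the way.

>>> step_arm --commands '[0,0,-0.02,0,0,0,0,0,-0.05,0,0,0,0,0,-0.085,0,0,0,0.0028,-0.0096,-0.115,0,0,0,0.0084,-0.0288,-0.135,0,0,0,0.0169,-0.0576,-0.141,0,0,0,0.0281,-0.096,-0.141,0,0,0,0.0393,-0.1344,-0.141,0,0,0,0.0506,-0.1728,-0.141,0,0,0,0.0618,-0.2112,-0.141,0,0,0]' --grip_force 80

```text
t: 4.25
tcp_pos: [0.4907, -0.0301, 0.2999]
tool_rot: [1.0, -0.0, -0.001, -0.0]
force: [1.0, -1.4, -4.4]
finger_gap: 0.306
gripper_force: 79.3
```

>>> step_arm --commands '[0.0112,-0.0384,0,0,0,0,0.0225,-0.0768,0,0,0,0,0.0309,-0.1056,0,0,0,0,0.0379,-0.1296,0,0,0,0,0.0422,-0.144,0,0,0,0,0.0441,-0.1507,0,0,0,0,0.0448,-0.153,0,0,0,0,0.0448,-0.153,0,0,0,0,0.0448,-0.153,0,0,0,0,0.0448,-0.153,0,0,0,0]'

```text
t: 5.25
tcp_pos: [0.5358, 0.1202, 0.3003]
tool_rot: [1.0, -0.001, -0.0, 0.0]
force: [-0.6, -1.0, -4.5]
finger_gap: 0.308
gripper_force: 79.5
```

```bash
python3 - <<'E'
from h import *
m=snap('wrist','w2.png');print(m['pos'],m['rot'])
E
```

```text
[np.float64(0.5357619898729578), np.float64(0.12017229907817235), np.float64(0.3003444070870801)] [np.float64(0.9999998030461982), np.float64(-0.0005953683953889308), np.float64(-0.00010933521495367814), np.float64(0.00016580063171528917)]
```

>>> step_arm --commands '[0.0025,-0.01,0,0,0,0,0.007,-0.025,0,0,0,0,0.014,-0.048,0,0,0,0,0.021,-0.07,0,0,0,0,0.025,-0.086,0,0,0,0,0.0275,-0.094,0,0,0,0,0.028,-0.096,0,0,0,0,0.028,-0.096,0,0,0,0,0.028,-0.096,0,0,0,0,0.028,-0.096,0,0,0,0]'

```text
t: 6.3
tcp_pos: [0.5638, 0.2163, 0.3004]
tool_rot: [1.0, -0.0, -0.0, 0.0]
force: [0.8, -0.6, -4.7]
finger_gap: 0.311
gripper_force: 79.6
```

```bash
python3 - <<'E'
from h import *
m=snap('wrist','w3.png');print(m['pos'],m['rot'],manip.sense()['t'])
a=cv2.imread('pics/w2.png');b=cv2.imread('pics/w3.png')
a=cv2.resize(a,(790,592)); 
cv2.imwrite('pics/m2.png',np.vstack([cv2.imread('pics/w2.png')[0:290],cv2.imread('pics/w3.png')[0:290]]))
E
```

```text
[np.float64(0.5637614430395661), np.float64(0.2163446054099573), np.float64(0.30037515624337047)] [np.float64(0.9999998829245699), np.float64(-0.00043297174786753655), np.float64(-0.00011021788445399991), np.float64(0.00018584490856299278)] 6.35
```

View pics/m2.png

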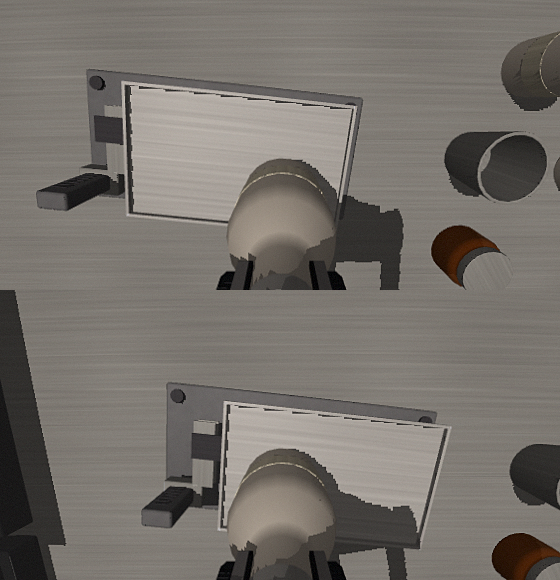

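The two wrist views show the tine's free end at about (107,106) in w2 and (195,132) in w3, partly under the dark pointer. I'll enlarge those areas.

```bash
python3 - <<'E'
import cv2,numpy as np
a=cv2.imread('pics/w2.png')[90:210,80:145];b=cv2.imread('pics/w3.png')[115:235,165:230]
f=lambda a:cv2.resize(a,None,fx=5,fy=5,interpolation=cv2.INTER_CUBIC)
cv2.imwrite('pics/m3.png',np.hstack([f(a),f(b)]))
E
```

```text
(no output)
```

View pics/m3.png

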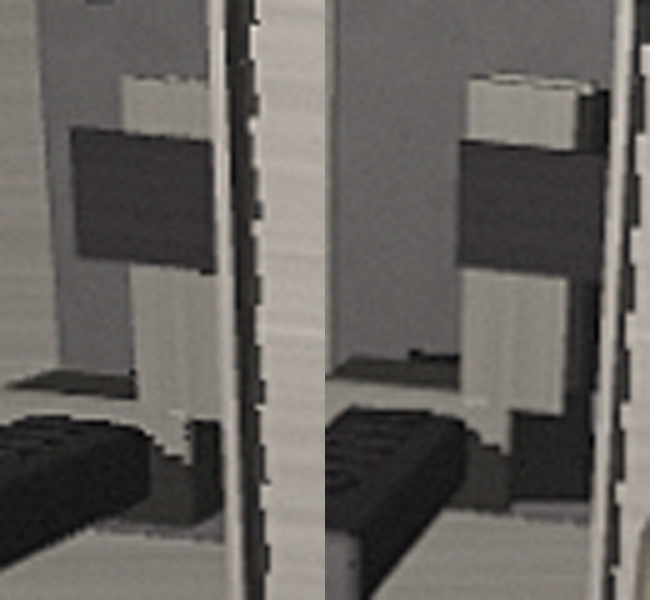

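```bash
python3 - <<'E'
from h import *
from scipy.spatial.transform import Rotation as Ro
def setup(f):
    m=cam(f);M=np.array(m['mount']);Rt=Ro.from_quat(m['rot']).as_matrix()
    Rwc=Rt@M[:3,:3];c=Rt@M[:3,3]+m['pos'];m['R']=Rwc.T;m['t']=-Rwc.T@c;return m
A=setup('w2.png');B=setup('w3.png')
g=lambda p,o:((p[0]+.5)/5-.5+o[0],(p[1]+.5)/5-.5+o[1])
def tri(a,b):
    N=np.zeros((3,3));v=np.zeros(3)
    for m,p in((A,g(a,(80,90))),(B,g(b,(165,115)))):
        c,d=ray(m,*p);d=d/np.linalg.norm(d);P=np.eye(3)-np.outer(d,d);N+=P;v+=P@c
    return np.linalg.solve(N,v).round(4)
print('ptr',tri((70,127),(134,141)),tri((76,255),(132,265)))
print('tine',tri((122,78),(143,78)),tri((133,270),(138,270)),tri((184,465),(184,450)))
print('pan corner',)
E
```

```text
ptr [0.607  0.3074 0.1007] [0.5819 0.3094 0.1024]
tine [0.6165 0.3142 0.0637] [0.5741 0.3185 0.0637] [0.5315 0.31   0.0696]
pan corner
```

The upper tine's top is at z≈0.0637, so the gap's middle is at ≈0.051. That calls for a sink of about 49 mm, i.e. 480 + 120 g. The pointer triangulates to its known height, so the measurement holds. I'll lower C.

>>> step_arm --commands '[0,0,0.012,0,0,0,0,0,0.027,0,0,0,0,0,0.04,0,0,0,0,0,0.047,0,0,0,0,0,0.051,0,0,0,0,0,0.055,0,0,0,0,0,0.06,0,0,0,0,0,0.065,0,0,0,0,0,0.07,0,0,0,0,0,0.075,0,0,0]'

```text
t: 7.35
tcp_pos: [0.5642, 0.2172, 0.2255]
tool_rot: [1.0, 0.0, 0.001, -0.0]
force: [-1.0, -0.2, -2.3]
finger_gap: 0.309
gripper_force: 79.9
```

>>> step_arm --commands '[0,0,0.004,0,0,0,0,0,0.008,0,0,0,0,0,0.011,0,0,0,0,0,0.013,0,0,0,0,0,0.015,0,0,0,0,0,0.016,0,0,0,0,0,0.016,0,0,0,0,0,0.016,0,0,0,0,0,0.016,0,0,0,0,0,0.016,0,0,0]'

```text
t: 8.35
tcp_pos: [0.5641, 0.2172, 0.2095]
tool_rot: [1.0, 0.0, 0.0, -0.0]
force: [0.2, -0.3, -0.5]
finger_gap: 0.312
gripper_force: 80.1
```

>>> step_arm --commands '[0,0,0.002,0,0,0,0,0,0.003,0,0,0,0,0,0.003,0,0,0,0,0,0.003,0,0,0,0,0,0.003,0,0,0,0,0,0.003,0,0,0,0,0,0.003,0,0,0,0,0,0.003,0,0,0,0,0,0.003,0,0,0,0,0,0.003,0,0,0]'

```text
t: 9.35
tcp_pos: [0.5639, 0.2172, 0.2064]
tool_rot: [1.0, 0.0, 0.0, -0.0]
force: [0.4, -0.8, 0.6]
finger_gap: 0.309
gripper_force: 80.1
```

>>> step_arm --commands '[0,0,0,0,0,0,0,0,0,0,0,0,0,0,0,0,0,0,0,0,0,0,0,0,0,0,0,0,0,0,0,0,-0.02,0,0,0,0,0,-0.05,0,0,0,0,0,-0.08,0,0,0,0,0,-0.1,0,0,0,0,0,-0.11,0,0,0]' --jaw 70

```text
t: 10.35
tcp_pos: [0.5648, 0.2174, 0.3187]
tool_rot: [1.0, 0.0, 0.002, -0.0]
force: [-0.6, 0.6, 0.0]
finger_gap: 0.7
gripper_force: 0.0
```

```bash
python3 - <<'E'
from h import *
snap('scene','s4.png');m=snap('wrist','w4.png');print(m['pos'],manip.sense()['t'])
a=cv2.imread('pics/s4.png')[115:325,160:440];a=cv2.resize(a,None,fx=2,fy=2,interpolation=cv2.INTER_CUBIC)
b=cv2.resize(cv2.imread('pics/w4.png')[:300],None,fx=.4,fy=.4)
o=np.zeros((420,790,3),np.uint8);o[:,:560]=a;o[:b.shape[0],560:784]=b;cv2.imwrite('pics/m4.png',o)
E
```

```text
[np.float64(0.5650987635817392), np.float64(0.21744263358227234), np.float64(0.319413337409945)] 10.45
```

View pics/m4.png

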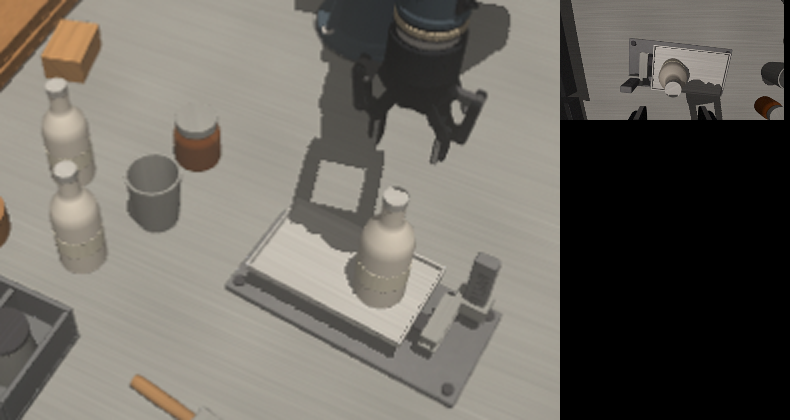

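The bottle stands upright on the lowered pan, with the pan clear of the stop. Now bottle B.

>>> step_arm --commands '[-0.0015,0.025,0,0,0,0,-0.004,0.07,0,0,0,0,-0.007,0.115,0,0,0,0,-0.0098,0.164,0,0,0,0,-0.0127,0.213,0,0,0,0,-0.0157,0.262,0,0,0,0,-0.0187,0.311,0,0,0,0,-0.0216,0.36,0,0,0,0,-0.0246,0.41,-0.02,0,0,0,-0.0273,0.455,-0.0,0,0,0]'

```text
t: 11.45
tcp_pos: [0.5382, -0.239, 0.3196]
tool_rot: [1.0, -0.0, 0.003, 0.002]
force: [0.7, 0.7, -0.2]
finger_gap: 0.7
gripper_force: 0.0
```

>>> step_arm --commands '[-0.0016,0.028,0.015,0,0,0,-0.0025,0.042,0.045,0,0,0,-0.0029,0.048,0.075,0,0,0,-0.0029,0.048,0.09,0,0,0,-0.0029,0.048,0.11,0,0,0,-0.0029,0.048,0.135,0,0,0,-0.0029,0.048,0.155,0,0,0,-0.0029,0.048,0.166,0,0,0,-0.0029,0.048,0.1695,0,0,0,-0.0029,0.048,0.1695,0,0,0]'

```text
t: 12.45
tcp_pos: [0.5336, -0.2837, 0.1469]
tool_rot: [1.0, 0.0, -0.001, -0.0]
force: [1.3, -0.1, -0.2]
finger_gap: 0.706
gripper_force: 0.0
```

>>> step_arm --commands '[0,0,0,0,0,0,0,0,0,0,0,0,0,0,0,0,0,0,0,0,0,0,0,0,0,0,0,0,0,0,0,0,-0.004,0,0,0,0,0,-0.008,0,0,0,0,0,-0.012,0,0,0,0,0,-0.012,0,0,0,0,0,-0.012,0,0,0]' --jaw 0 --grip_force 50

```text
t: 13.45
tcp_pos: [0.5338, -0.2837, 0.1595]
tool_rot: [1.0, 0.0, -0.0, -0.0]
force: [-0.3, 0.1, -1.5]
finger_gap: 0.318
gripper_force: 49.2
```

```bash
python3 - <<'E'
from h import *
for i in range(4):
    s=manip.sense();print(s['t'],s['tcp_pos'],s['force']); manip.snapshot('scene')
E
```

```text
13.45 [ 0.53377225 -0.28369694  0.15954052] [-0.32235544  0.05282285 -1.46857804]
13.5 [ 0.53370889 -0.28369041  0.15940707] [ 0.59710187  0.55396508 -2.21531281]
13.55 [ 0.53370589 -0.28365968  0.15933196] [-0.36852475 -0.27898518 -0.64306896]
13.6 [ 0.53371672 -0.28372351  0.15933863] [ 0.07439351 -0.22385756 -1.64733112]
```

```bash
python3 - <<'E'
from h import *
F=[]
for i in range(30):
    F.append(manip.sense()['force'][2]); manip.snapshot('scene')
F=np.array(F);print(F.mean(),F.std(),F.std()/30**.5)
E
```

```text
-1.0329556860562417 0.5080872536867205 0.09276361667502223
```

B pulls about 1.1 N over 34 readings, so it is the 120 g bottle. I'll carry it to the pan's free place.

>>> step_arm --commands '[0,0,-0.02,0,0,0,0,0,-0.05,0,0,0,0,0,-0.085,0,0,0,0.0005,-0.01,-0.115,0,0,0,0.0015,-0.03,-0.135,0,0,0,0.003,-0.06,-0.141,0,0,0,0.005,-0.1,-0.141,0,0,0,0.007,-0.14,-0.141,0,0,0,0.009,-0.18,-0.141,0,0,0,0.0107,-0.22,-0.141,0,0,0]'

```text
t: 16.15
tcp_pos: [0.5443, -0.0623, 0.3007]
tool_rot: [1.0, -0.0, 0.0, -0.0]
force: [-0.1, -1.0, -1.6]
finger_gap: 0.313
gripper_force: 49.4
```

>>> step_arm --commands '[0.002,-0.04,0,0,0,0,0.004,-0.08,0,0,0,0,0.0056,-0.115,0,0,0,0,0.0071,-0.145,0,0,0,0,0.008,-0.165,0,0,0,0,0.0086,-0.176,0,0,0,0,0.0089,-0.1817,0,0,0,0,0.0089,-0.1817,0.01,0,0,0,0.0089,-0.1817,0.03,0,0,0,0.0089,-0.1817,0.05,0,0,0]'

```text
t: 17.15
tcp_pos: [0.5535, 0.1166, 0.2497]
tool_rot: [1.0, -0.001, 0.0, 0.0]
force: [0.7, -0.2, -1.3]
finger_gap: 0.315
gripper_force: 49.4
```

>>> step_arm --commands '[0,0,0.015,0,0,0,0,0,0.026,0,0,0,0,0,0.034,0,0,0,0,0,0.039,0,0,0,0,0,0.042,0,0,0,0,0,0.045,0,0,0,0,0,0.048,0,0,0,0,0,0.05,0,0,0,0,0,0.051,0,0,0,0,0,0.051,0,0,0]'

```text
t: 18.15
tcp_pos: [0.5537, 0.1178, 0.1997]
tool_rot: [1.0, 0.0, 0.0, 0.0]
force: [-0.1, -1.0, -0.3]
finger_gap: 0.316
gripper_force: 49.5
```

```bash
python3 - <<'E'
from h import *
F=[]
for i in range(20):
    s=manip.sense();F.append(s['force'][2]); manip.snapshot('scene')
F=np.array(F);print(F.mean(),F.std()/20**.5,s['tcp_pos'],s['t'])
E
```

```text
-0.2544278864488224 0.0973911440861731 [0.55348589 0.11787163 0.19959988] 19.1
```

>>> step_arm --commands '[0,0,0.001,0,0,0,0,0,0.002,0,0,0,0,0,0.0025,0,0,0,0,0,0.0025,0,0,0,0,0,0.0025,0,0,0,0,0,0.0025,0,0,0,0,0,0.0025,0,0,0,0,0,0.0025,0,0,0,0,0,0.0025,0,0,0,0,0,0.0025,0,0,0]'

```text
t: 20.15
tcp_pos: [0.5534, 0.1179, 0.1971]
tool_rot: [1.0, 0.0, 0.0, -0.0]
force: [0.5, -0.5, -0.3]
finger_gap: 0.322
gripper_force: 49.6
```

>>> step_arm --commands '[0,0,0,0,0,0,0,0,0,0,0,0,0,0,0,0,0,0,0,0,0,0,0,0,0,0,0,0,0,0,0,0,-0.02,0,0,0,0,0,-0.05,0,0,0,0,0,-0.085,0,0,0,0,0,-0.11,0,0,0,0,0,-0.12,0,0,0]' --jaw 70

```text
t: 21.15
tcp_pos: [0.5547, 0.1179, 0.3201]
tool_rot: [1.0, 0.0, 0.003, -0.0]
force: [0.5, -0.7, 0.1]
finger_gap: 0.697
gripper_force: 0.0
```

>>> step_arm --commands '[-0.005,0,-0.01,0,0,0,-0.02,0,-0.03,0,0,0,-0.04,0,-0.05,0,0,0,-0.06,0,-0.06,0,0,0,-0.08,0,-0.06,0,0,0,-0.09,0,-0.06,0,0,0,-0.09,0,-0.06,0,0,0,-0.09,0,-0.06,0,0,0,-0.09,0,-0.06,0,0,0,-0.09,0,-0.06,0,0,0]'

```text
t: 22.15
tcp_pos: [0.4641, 0.1177, 0.3767]
tool_rot: [1.0, -0.0, -0.0, 0.0]
force: [0.3, -0.6, -0.4]
finger_gap: 0.697
gripper_force: 0.0
```

```bash
python3 - <<'E'
from h import *
snap('scene','s5.png');m=snap('wrist','w5.png');print(m['pos'],manip.sense()['t'])
a=cv2.imread('pics/s5.png')[115:325,160:420];a=cv2.resize(a,None,fx=1.5,fy=1.5,interpolation=cv2.INTER_CUBIC)
b=cv2.resize(cv2.imread('pics/s5.png')[235:310,355:415],None,fx=6.5,fy=6.5,interpolation=cv2.INTER_CUBIC)
w=cv2.resize(cv2.imread('pics/w5.png'),(373,280))
o=np.zeros((600,790,3),np.uint8);o[:a.shape[0],:a.shape[1]]=a;o[:b.shape[0],395:395+b.shape[1]]=b;o[320:600,:373]=w;cv2.imwrite('pics/m5.png',o)
E
```

```text
[np.float64(0.4640152518888345), np.float64(0.1177637565616102), np.float64(0.3766915216907892)] 22.25
```

View pics/m5.png

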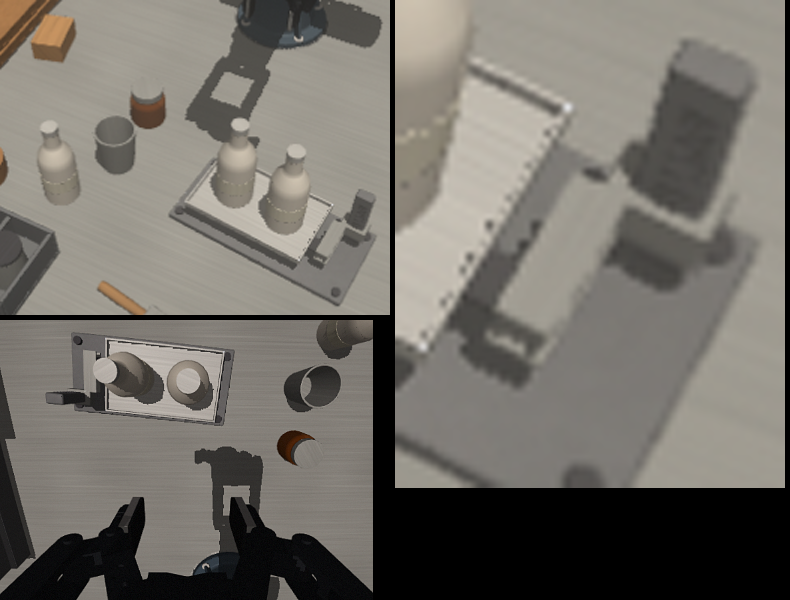

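Both bottles stand on the pan with the gripper clear, and the third bottle is on the table. I'll check the pan's sink numerically from its lip corners: (384.6,239.7)→(381.9,251.5) and (362.5,277.3)→(359.6,288.8).

```bash
python3 - <<'E'
from h import *
from scipy.optimize import minimize_scalar as ms
S=cam('scene0.png')
for a,b in (((384.6,239.7),(381.9,251.5)),((362.5,277.3),(359.6,288.8))):
    p=atz(S,*a,.108)
    print(ms(lambda z:np.sum((np.array(proj(S,[p[0],p[1],z]))-b)**2),bounds=(0,.12),method='bounded').x-.108)
E
```

```text
-0.05143934962273991
-0.05343240222703535
```

```bash
python3 -c "
from station import manip
print(manip.sign_off())"
```

```text
the job is handed in; nothing more can be done
None
```

I stood the 480 g and 120 g bottles on the pan and handed the job in; the pan sank about 52 mm by camera against a fork target of about 49 mm (7 mm allowed), the third bottle was left standing on the table, and no verdict was reported.

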